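# Strip the spacer bar into the divided tray

## Task

Fit the orange divider comb fully down into the blue tray, every blade in its own slot. Then slide the red stop collar off the open end of the bar and put it in the black dish, and slide off every steel spacer that is on the bar and set them down in the tray, one to a bay on the tray floor. Leave the bolts, clip, caliper and depth gauge where they lie.

Things in the scene. Friction and masses are not known exactly. Their poses are not given: they have to be found in the camera images.
- stand: Green fixed bar stand. Origin on the worktop under its post (36 x 30 mm, 116 mm high; foot 90 mm along x, y = -70 to +50 mm, 12 mm high). A level 12 mm steel bar runs from the post along -y, axis 100 mm up, open end at y = -215 mm. On it hang spacers, centred at y = -45, -83, -121 and -159 mm (one place may be empty), and outermost the collar at y = -194 mm.
- bar_tip (a point): Centre of the bar's open end, on the bar's axis; axes as the stand's (the bar leaves the post along -y, so things are pulled off along -y).
- collar_center (a point): Red stop collar, loose (its clamp screws are backed off): a block 38 x 38 mm (x, z) and 24 mm along y with an 18 mm square bore along y; 0.15 kg or so. The point is its centre. On the bar it hangs by the top of its bore, its centre 3 mm under the bar's axis. Its flat sides face x and z.
- spacer1_center (a point): Bright steel spacer, loose: a block 38 x 38 mm (x, z) and 30 mm along y with an 18 mm square bore along y; about 0.2 kg. The point is its centre. On the bar it hangs by the top of its bore, its centre 3 mm under the bar's axis. One spacer may be absent.
- spacer2_center (a point): Bright steel spacer, loose: a block 38 x 38 mm (x, z) and 30 mm along y with an 18 mm square bore along y; about 0.2 kg. The point is its centre. On the bar it hangs by the top of its bore, its centre 3 mm under the bar's axis. One spacer may be absent.
- spacer3_center (a point): Bright steel spacer, loose: a block 38 x 38 mm (x, z) and 30 mm along y with an 18 mm square bore along y; about 0.2 kg. The point is its centre. On the bar it hangs by the top of its bore, its centre 3 mm under the bar's axis. One spacer may be absent.
- spacer4_center (a point): Bright steel spacer, loose: a block 38 x 38 mm (x, z) and 30 mm along y with an 18 mm square bore along y; about 0.2 kg. The point is its centre. On the bar it hangs by the top of its bore, its centre 3 mm under the bar's axis. One spacer may be absent.
- tray: Blue fixed sorting tray, 90 x 280 mm (x, y). Origin at the centre of its underside; floor 6 mm up. Plain wall along the -x side (x = -45 to -35 mm), slotted rail along the +x side (x = 21 to 45 mm), tops of both 24 mm above the underside. The comb's blades divide the floor into four bays of 56 x 57 mm; there are no end walls but the outer blades.
- rail_slot (a point): The middle one of the rail's five slots, at its mouth (tray x = 33, y = 0, z = 24 mm); axes as the tray's. The slots are 9 mm wide, at tray y = -124, -62, 0, 62 and 124 mm, run along x right through the rail and go down to the floor, 18 mm deep.
- comb_home (a point): Where the comb's grip point is when the comb is home in the tray (tray x = 20, y = 0, z = 52 mm), axes as the tray's and then the comb's. The blades then rest on the tray floor in the slots, with about 4 mm play along x and 2 mm along y.
- bay1 (a point): Centre of bay 1 of the tray, on the tray's floor (tray x = -7 mm, y = -93 mm); axes as the tray's. No two spacers fit in one bay.
- bay2 (a point): Centre of bay 2 of the tray, on the tray's floor (tray x = -7 mm, y = -31 mm); axes as the tray's. No two spacers fit in one bay.
- bay3 (a point): Centre of bay 3 of the tray, on the tray's floor (tray x = -7 mm, y = 31 mm); axes as the tray's. No two spacers fit in one bay.
- bay4 (a point): Centre of bay 4 of the tray, on the tray's floor (tray x = -7 mm, y = 93 mm); axes as the tray's. No two spacers fit in one bay.
- comb_grip (a point): Orange divider comb, loose, 0.16 kg or so, standing on its blades. The point: in its upright tab (40 mm along x, 12 mm along y, top 17 mm above the point), near over the centre of mass, 46 mm above the undersides of the blades. Axes: x along the blades, y across them, z up. It starts roughly parallel to the tray; it may get nudged.
- comb_foot (a point): The comb's middle blade, at its underside below the grip point. Five parallel blades, 5 mm thick, 20 mm high, 76 mm long along x (51 mm to the -x side of this point, 25 mm to +x), at y = -124, -62, 0, 62, 124 mm. A spine 14 mm wide joins their tops along y near the +x ends, 20 to 26 mm above this point.
- dish: Black fixed open dish, 90 x 90 mm, 22 mm high, walls 4 mm. Origin at the centre of its underside.
- bolt_a: Dark track bolt lying on the worktop, 115 mm long, 32 mm high, to be left alone. Origin at its underside.
- bolt_b: Second dark track bolt, the same, to be left alone.
- clip: Black iron fishplate clip, 85 x 40 mm, 26 mm high, to be left alone. Origin at its underside.
- caliper: Yellow caliper, 200 mm long, lying flat, 14 mm high, to be left alone. Origin at its underside.
- depth_gauge: Brass depth gauge, 130 x 90 mm, 18 mm high, to be left alone. Origin at its underside.
Things that resemble listed ones, but are neither listed nor needed, are in the scene too. What is shaped like the part that bears spacer4_center but purple is not meant. There is more than one size of the part that bears collar_center; the job needs the smaller.

How it is judged:
On the way, in this order (a step that is already met when the one before it is completed fails the run):
1. the comb is fully down in the tray, every blade in its slot (x of comb_grip in the frame of tray between 0.014 and 0.026 m and y of comb_grip in the frame of tray between -0.004 and 0.004 m and z of comb_grip in the frame of tray below 0.056 m and angle between the z axis of comb_grip and the z axis of tray, either way round below 0.06 rad and angle between the x axis of comb_grip and the x axis of tray, either way round below 0.06 rad), for 0.3 s.
2. the stop collar is off the bar and lies in the dish (horizontal distance between collar_center and dish below 0.045 m and z of collar_center in the frame of dish between 0 and 0.032 m), for 0.3 s.
At the end, for the whole second after the job is handed in: Comb home in the tray (within 6 mm along tray x, 4 mm along y, at most 4 mm high, 0.06 rad), collar in the dish (centre within 45 mm of the dish centre, under 32 mm high), every spacer present still on the tray floor in a bay (centre under 32 mm above the tray underside) (all of step 1 and all of step 2 and linear speed of each of collar, spacer1, spacer2, spacer3, spacer4 below 0.03 m/s and x of spacer1_center in the frame of tray between -0.035 and 0.021 m and y of spacer1_center in the frame of tray between -0.124 and 0.124 m and z of spacer1_center in the frame of tray between 0.01 and 0.032 m and x of spacer2_center in the frame of tray between -0.035 and 0.021 m and y of spacer2_center in the frame of tray between -0.124 and 0.124 m and z of spacer2_center in the frame of tray between 0.01 and 0.032 m and x of spacer3_center in the frame of tray between -0.035 and 0.021 m and y of spacer3_center in the frame of tray between -0.124 and 0.124 m and z of spacer3_center in the frame of tray between 0.01 and 0.032 m and x of spacer4_center in the frame of tray between -0.035 and 0.021 m and y of spacer4_center in the frame of tray between -0.124 and 0.124 m and z of spacer4_center in the frame of tray between 0.01 and 0.032 m); the robot touches nothing.
It fails at once if a bolt, the clip, the caliper or the depth gauge is moved more than 25 mm (distance of any of bolt_a, bolt_b, clip, caliper, depth_gauge from where it was at the start of the episode above 0.025 m).
Of spacer1, spacer2, spacer3, spacer4 only 3 to 4 are there at a start; the rules pass over those that are not, and their reading is None.
At some moment in a run one of comb, spacer1, spacer2, spacer3, spacer4 may be knocked a few centimetres aside while the robot is not near it.
Once in a run the grip may slacken for a moment while it holds something.
It also fails if it takes over 208 s, if anything falls off the work surface, if the arm or the gripper's body presses on something with over 40 N, if the wrist force passes 120 N, or if a joint passes its speed limit or range.

## Robot

A 6-joint arm with a two-finger parallel gripper is mounted at the origin on the work surface. World frame = base frame: x ahead of the robot, y to its left, z up, the work surface at z = 0. Lengths are in m, angles in rad, forces in N, time in s.
With the tool pointing down it reaches from about 0.3 to 0.875 m from the base axis. Payload 6.4 kg.
Tool frame: the origin (TCP) lies midway between the tips of the shut fingers; the grasp point (between the pads) lies 19 mm behind it; z points along the fingers, y is the line along which they close (so a half turn about z gives the same grasp; the last joint's range is limited). The gripper opens to 85 mm and grips with 20 to 120 N. Pads are 22 mm wide; open, the fingers measure 114 mm over their backs; the gripper's body (76 mm by 85 mm) begins 54 mm behind the grasp point. The pads swing forward as they close: fully open they stand 13 mm farther back than shut.
Start: joints at [-1.4, 0.181, 1.607, -0, 1.354, -0.206], TCP at [0.212, -0.535, 0.231] pointing down, gripper open.
Joint ranges: [-2.99, 2.99], [-0.89, 2.07], [0.3, 2.58], [-1.14, 4.28], [0, 2.63], [-3.12, 3.12]. Speed limits (rad/s): [2.57, 2.57, 3.01, 3.14, 3.14, 3.14].

## Interface

Orientations are given as a unit quaternion [w, x, y, z].
In Python, from bench import ctrl gives the robot as it stands. The module is installed in compiled form; this text tells all that it offers.
- The arm moves only by the tool move_arm, never from a script. Its argument "plan" is one flat list of numbers, 6 for each row, row after row: the shift along the world's x, y, z in units of 50 mm (1.0 is 50 mm), then the turn, a rotation vector about the world's x, y, z in rad. A call has 1 to 10 rows; each row is the pose to reach, as a shift and turn from the pose commanded when the call began; what a row does not reach only later rows make up. A row lasts 1/8 s, in which the tool goes at most 62.5 mm and 10.7 degrees, less where a joint would pass 70% of its speed; a pose out of reach is approached as far as the arm can. A call with a gripper value outside its range is refused whole. "grip" is the finger opening in mm, from 0 to 85.4, set as the call begins (left out, the last holds). The fingers move at their own pace and stop on an object; the grip force is fixed at half the most. Time passes only in rows, so rows that repeat a pose let the fingers close. It gives the time, the measured TCP pose, the force, the opening and the grip force at its end, in the units of the state.
- ctrl.get_obs(): the state, without advancing time (a new reading comes with each control period).
- ctrl.camera(name): name is "scene" or "top"; returns a dict with "pixels" (384x512x3 uint8, red, green, blue), "fx", "fy", "cx", "cy" (pixels), "dist_coeffs" ([k1, k2, p1, p2, k3] as OpenCV has them; the pictures are not rectified), "origin" and "attitude" of the camera in the world. Camera axes: x right, y down, z forward; pixel columns grow to the right and rows downward; lengths in m; the calibration is good to about 2 mm. A picture is of the moment at which its call begins. There is no depth.
- ctrl.hand_in(): hands the job in; it is judged then, once.
The state is a dict: "time_s": time; "q": joint angles; "dq": joint speeds; "joint_efforts": joint torques, N m; "eef_pos": TCP position; "eef_rot": TCP orientation; "wrist_force": force on the tool from outside, world axes, zero at the start; "torque": the same for the moment, N m; "opening": opening from 0.0 (shut) to 1.0 (fully open); "grasp_force": force on a finger pad.
Only numpy, scipy, OpenCV 4.12 (cv2) and the standard library are available. Lean on these libraries where they do the work, as an engineer would, in place of code of your own. Each camera call takes 0.05 s, during which the arm holds its last target. There are 200 camera calls.

## Working session

There is one attempt and no reset: what is moved stays moved. The work goes in short steps, Python scripts to look and compute and a tool call to move; the robot and the scene stay as the last step left them, time stands still between calls to the robot, and variables do not carry over. Pictures are saved under pics/ and viewed, at most 14 in all, crops included, and the job is handed in when it is done.

Besides the shell and the picture viewer there is one more tool, called after "Call:" by a JSON object that holds its "api" and its "payload", one argument or row to a line. move_arm: Moves the arm, as the interface text tells. Its arguments: {"type":"object","properties":{"plan":{"type":"array"},"grip":{"type":"number"}},"required":["plan"]}

```bash
mkdir -p pics
python3 - <<'E'
from bench import ctrl
import cv2
for n in("scene","top"):
    c=ctrl.camera(n); cv2.imwrite(f"pics/{n}0.png",c["pixels"][:,:,::-1])
    print(n,{k:v for k,v in c.items() if k!="pixels"})
print(ctrl.get_obs())
E
```

```text
scene {'fx': 374.5530462540577, 'fy': 374.5530462540577, 'cx': 249.13281260691977, 'cy': 190.69789185121812, 'dist_coeffs': array([-0.06814671,  0.        ,  0.        ,  0.        ,  0.        ]), 'origin': array([1.05968809, 0.27532885, 0.9327101 ]), 'attitude': array([-0.13335993,  0.45669585,  0.84069862, -0.25859206])}
top {'fx': 356.17411404796565, 'fy': 356.17411404796565, 'cx': 256.9345883298276, 'cy': 189.96076116015902, 'dist_coeffs': array([0.01885933, 0.        , 0.        , 0.        , 0.        ]), 'origin': array([ 0.42683356, -0.01144092,  1.08056807]), 'attitude': array([ 0.05581564, -0.69474022,  0.71380035, -0.06862726])}
{'time_s': 0.1, 'q': array([-1.40025553e+00,  1.81496573e-01,  1.60789976e+00, -4.09580508e-06,
        1.35380337e+00, -2.06271608e-01]), 'dq': array([-1.20576372e-05, -1.30563482e-03, -3.11224365e-03, -1.31786774e-03,
       -8.87516122e-04,  2.27070892e-03]), 'joint_efforts': array([ 3.06254299e-05, -4.45877230e+01, -3.52241135e+01, -3.49676056e-04,
        4.09759203e-03, -1.38368745e-05]), 'eef_pos': array([ 0.21152034, -0.5341481 ,  0.23046146]), 'eef_rot': array([-8.03429527e-04,  9.82303590e-01,  1.87293915e-01,  1.23552786e-05]), 'wrist_force': array([-0.23659348, -0.15238639,  0.19828887]), 'torque': array([-0.01927864,  0.01928392, -0.0326065 ]), 'grasp_force': 0.0, 'opening': 0.9997925576599604}
```

View pics/scene0.png

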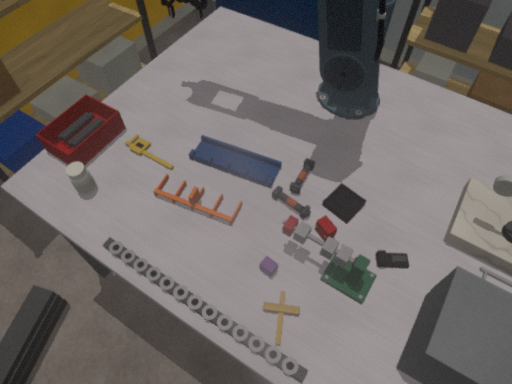

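View pics/top0.png

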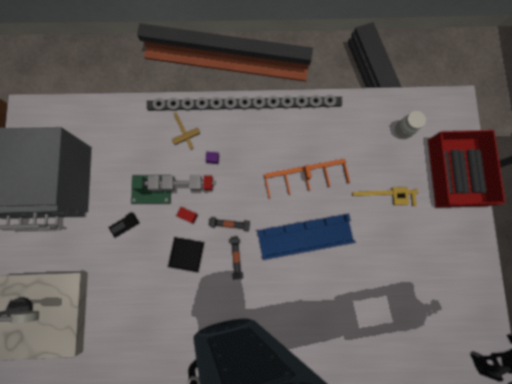

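Scene view: comb at about (197,198), tray (235,160), dish (344,203), stand (349,275) and bar with the collar at about (291,225). A second red block lies at about (326,227).
Top view: stand (152,188), bar running right with blocks at x ≈ 153, 167 and 195, and the red one at 208. A loose red block is at (187,214), dish (186,254), comb (307,172), tray (306,236). The gap at about 181 px suggests three spacers.

```bash
cat > h.py <<'E'
from bench import ctrl
import cv2, numpy as np
from scipy.spatial.transform import Rotation as R
def cam(n):
    c=ctrl.camera(n); a=c["attitude"]
    c["R"]=R.from_quat([a[1],a[2],a[3],a[0]]).as_matrix()
    c["K"]=np.array([[c["fx"],0,c["cx"]],[0,c["fy"],c["cy"]],[0,0,1]])
    c["hsv"]=cv2.cvtColor(c["pixels"],cv2.COLOR_RGB2HSV); return c
def ray(c,p):
    u=cv2.undistortPoints(np.array(p,float).reshape(-1,1,2),c["K"],c["dist_coeffs"]).reshape(-1,2)
    return np.c_[u,np.ones(len(u))]@c["R"].T
def onz(c,p,z):
    d=ray(c,p); return c["origin"]+d*((z-c["origin"][2])/d[:,2])[:,None]
def proj(c,P):
    P=np.atleast_2d(P).astype(float); Rt=c["R"].T
    return cv2.projectPoints(P,cv2.Rodrigues(Rt)[0],-Rt@c["origin"],c["K"],c["dist_coeffs"])[0].reshape(-1,2)
def two(c1,p1,c2,p2):
    d1,d2=ray(c1,p1),ray(c2,p2); out=[]
    for a,b in zip(d1,d2):
        s=np.linalg.lstsq(np.c_[a,-b],c2["origin"]-c1["origin"],rcond=None)[0]
        A,B=c1["origin"]+a*s[0],c2["origin"]+b*s[1]; out.append(np.r_[(A+B)/2,np.linalg.norm(A-B)])
    return np.array(out)
def mask(c,lo,hi): return cv2.inRange(c["hsv"],lo,hi)
def blobs(m,amin=30):
    cs,_=cv2.findContours(m,cv2.RETR_EXTERNAL,cv2.CHAIN_APPROX_NONE)
    return sorted([k for k in cs if cv2.contourArea(k)>amin],key=cv2.contourArea,reverse=True)
def crop(c,x0,y0,x1,y1,s,name):
    cv2.imwrite("pics/"+name,cv2.resize(c["pixels"][y0:y1,x0:x1,::-1],None,fx=s,fy=s,interpolation=cv2.INTER_CUBIC))
E
python3 - <<'E'
from h import *
for n in("top","scene"):
    c=cam(n)
    print(n,c["R"].round(2).tolist())
    for nm,lo,hi in(("blue",(105,120,40),(125,255,255)),("orange",(3,140,120),(14,255,255)),("green",(60,60,30),(90,255,255)),("red",(170,120,80),(180,255,255)),("red0",(0,120,80),(3,255,255))):
        for b in blobs(mask(c,lo,hi),25)[:4]:
            r=cv2.minAreaRect(b); M=cv2.moments(b); print(nm,cv2.contourArea(b),np.round(r[0],1),np.round(r[1],1),round(r[2],1),onz(c,[r[0]],0.024).round(3)[0])
c=cam("top")
import cv2
a=c["pixels"][140:300,110:370,::-1]; cv2.imwrite("pics/t1.png",cv2.resize(a,None,fx=3,fy=3,interpolation=cv2.INTER_CUBIC))
E
```

```text
top [[-0.03, -0.98, 0.18], [-1.0, 0.03, -0.02], [0.02, -0.18, -0.98]]
blue 2421.5 [305.2 236.2] [28.3 91.2] 79.4 [ 0.473 -0.172  0.024]
orange 110.0 [325.6 168.1] [11.4 39.2] 79.4 [ 0.677 -0.245  0.024]
orange 85.5 [283.1 172.9] [ 4.8 37. ] 79.2 [ 0.665 -0.114  0.024]
green 506.0 [150.5 189. ] [26. 37.] 90.0 [0.626 0.285 0.024]
red0 1665.0 [463.9 167.6] [76.3 38.9] 82.9 [ 0.668 -0.668  0.024]
red0 140.0 [186.  214.5] [16.9  9.5] 24.0 [0.546 0.179 0.024]
red0 87.5 [208.  182.5] [13.  8.] 90.0 [0.641 0.114 0.024]
scene [[-0.55, 0.7, -0.46], [0.84, 0.45, -0.31], [-0.01, -0.56, -0.83]]
blue 1893.5 [267.  19.] [ 38. 100.] 90.0 [-0.23  -0.489  0.024]
blue 1762.5 [ 18.  138.7] [45.9 56.1] 50.9 [ 0.8   -0.835  0.024]
orange 105.5 [175.6 193. ] [38.8 20.2] 32.0 [ 0.679 -0.244  0.024]
orange 38.5 [206.4 209.3] [25.   3.3] 20.2 [ 0.675 -0.134  0.024]
green 413.0 [354.3 274.7] [40.3 39.6] 32.5 [0.627 0.3   0.024]
green 27.0 [348.2 266.8] [6.1 7.2] 33.7 [0.616 0.277 0.024]
red0 337.5 [ 77.9 124.1] [36.2 77.2] 50.9 [ 0.643 -0.707  0.024]
red0 184.0 [325. 227.] [18.4 15.6] 45.0 [0.544 0.174 0.024]
```

View pics/t1.png

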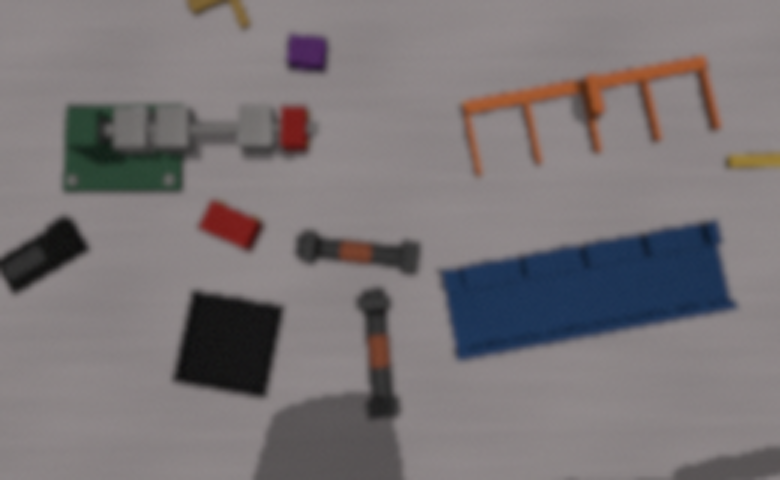

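Enlarged top view: comb spine runs from (465,105) to (705,63) with the tab at (594,95), and tray corners are at (443,270), (717,222), (735,303), (460,357). The bar carries blocks at 130, 172 and 257 plus the red collar at 294, so there are three spacers. The loose red block at (230,225) is longer, so it's the larger collar and not the one I need.

Run:
```python
from h import *
t=cam("top"); s=cam("scene")
def up(c,x0,y0,x1,y1,k):
    a=cv2.resize(c["hsv"][y0:y1,x0:x1],None,fx=k,fy=k,interpolation=cv2.INTER_LINEAR); return a
def px(p,x0,y0,k): return (np.array(p,float).reshape(-1,2)+.5)/k-.5+[x0,y0]
# tray, comb at sub-pixel via upscaling (hue is safe here: no wraparound for blue)
for nm,box,lo,hi,z in(("tray",(240,200,370,270),(105,120,30),(125,255,255),.024),("comb",(255,150,360,205),(3,110,60),(16,255,255),.020)):
    a=up(t,*box,8); m=cv2.inRange(a,lo,hi); b=blobs(m,200)
    P=np.vstack(b).reshape(-1,2); W=onz(t,px(P,box[0],box[1],8),z)[:,:2]
    r=cv2.minAreaRect((W*1000).astype(np.float32)); print(nm,len(b),r, cv2.boxPoints(r).round(0).tolist())
crops=[(t,250,150,370,270,5),(s,140,130,290,230,5)]
im=[cv2.resize(c["pixels"][y0:y1,x0:x1,::-1],None,fx=k,fy=k,interpolation=cv2.INTER_CUBIC) for c,x0,y0,x1,y1,k in crops]
cv2.imwrite("pics/c_top.png",im[0]); cv2.imwrite("pics/c_sc.png",im[1])
```

```text
tray 1 ((473.2459411621094, -173.27952575683594), (82.7717056274414, 272.563232421875), 8.729897499084473) [[412.0, -45.0], [453.0, -314.0], [535.0, -302.0], [493.0, -32.0]]
comb 1 ((651.3916015625, -185.76348876953125), (76.15792846679688, 253.60047912597656), 8.894180297851562) [[594.0, -66.0], [633.0, -317.0], [709.0, -305.0], [669.0, -55.0]]
```

View pics/c_top.png

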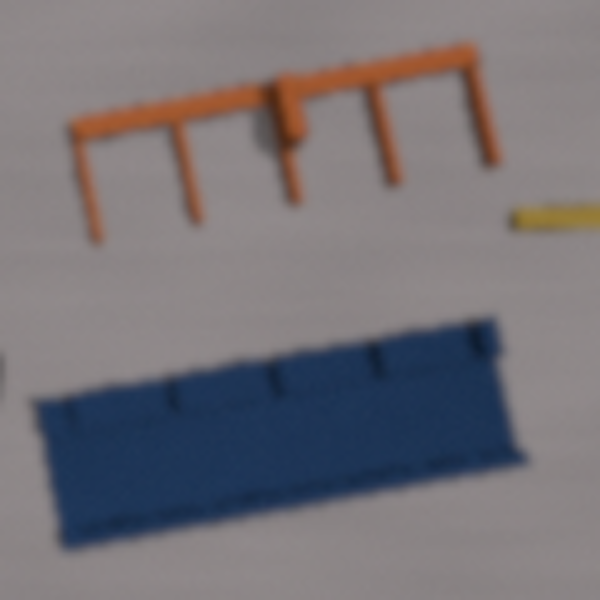

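View pics/c_sc.png

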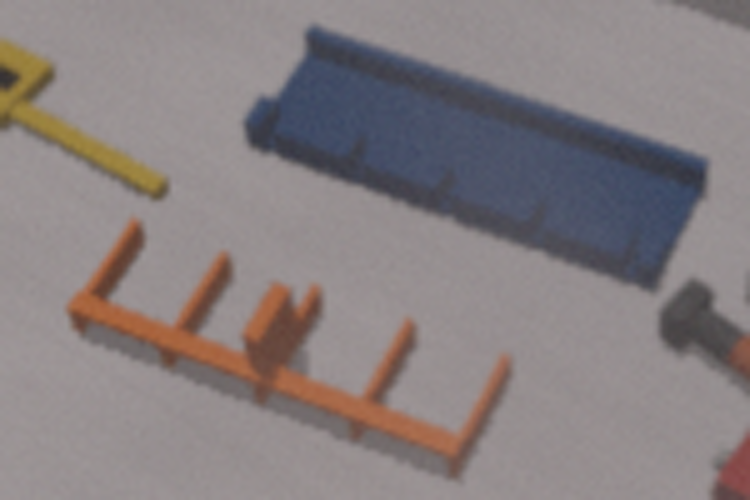

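Comb and tray are both yawed about 9°, spine and slotted rail both on the far (+x) side. Comb tab top in the crop is at about (288,110), tray corners at (37,400), (495,318), (525,460), (65,548). In the scene crop the tab top is at about (270,305).

Run:
```python
from h import *
t=cam("top"); s=cam("scene")
q=np.array([[37,400],[495,318],[525,460],[65,548]])/5+[250,150]-.4
W=onz(t,q,.024); print(W.round(4).tolist(),W.mean(0).round(4))
print("sides",[round(np.linalg.norm(W[i]-W[i-1]),4) for i in range(4)])
print("tab top", onz(t,[[288/5+250-.4,109/5+150-.4]],.063), onz(s,[[270/5+140-.4,306/5+130-.4]],.063))
# predicted comb overlay
def T(x,y,yaw,p): c,sn=np.cos(yaw),np.sin(yaw); p=np.atleast_2d(p); return np.c_[x+c*p[:,0]-sn*p[:,1],y+sn*p[:,0]+c*p[:,1],p[:,2]]
g=(.6642,-.1838,np.radians(8.9))
P=T(*g,[[20,-6,63],[20,6,63],[-20,6,63],[-20,-6,63],[-51,-124,20],[-51,124,20],[25,124,20],[25,-124,20]]@np.eye(3)/1)if 0 else T(*g,np.array([[20,-6,63],[20,6,63],[-20,6,63],[-20,-6,63],[-51,-124,20],[-51,124,20],[25,124,20],[25,-124,20]])/1000)
for n,c,o in(("top",t,(250,150)),("scene",s,(140,130))): print(n,((proj(c,P)-o+.4)*5).round(0).tolist())
# slots: dark notch at rail centre line predicted
tr=(W[:,0].mean(),W[:,1].mean(),np.radians(9.3))
S=T(*tr,np.array([[45,y,24] for y in(-124,-62,0,62,124)])/1000); print(((proj(t,S)-(250,150)+.4)*5).round(0).tolist())
o=ctrl.get_obs();print(o["time_s"],o["eef_pos"])
```

```text
[[0.4958, -0.0302, 0.024], [0.5372, -0.3051, 0.024], [0.4529, -0.3165, 0.024], [0.4096, -0.044, 0.024]] [ 0.4739 -0.174   0.024 ]
sides [np.float64(0.0873), np.float64(0.278), np.float64(0.0851), np.float64(0.2759)]
tab top [[ 0.65930682 -0.1816196   0.063     ]] [[ 0.66213869 -0.18322731  0.063     ]]
top [[294.0, 66.0], [274.0, 70.0], [288.0, 135.0], [308.0, 132.0], [496.0, 162.0], [97.0, 234.0], [73.0, 113.0], [469.0, 43.0]]
scene [[240.0, 332.0], [259.0, 339.0], [293.0, 285.0], [275.0, 278.0], [140.0, 215.0], [508.0, 354.0], [450.0, 460.0], [73.0, 310.0]]
[[468.0, 317.0], [367.0, 336.0], [265.0, 356.0], [163.0, 375.0], [61.0, 395.0]]
0.45 [ 0.2116011  -0.53461714  0.23120501]
```

Call:
{"api": "move_arm", "payload": {
  "plan": [1, 0.8, 0, 0, 0, -0.05, 2, 1.6, 0, 0, 0, -0.1, 3, 2.4, 0, 0, 0, -0.15, 4, 3.1, -0.3, 0, 0, -0.2, 5, 3.9, -0.6, 0, 0, -0.2225, 6, 4.7, -1, 0, 0, -0.2225, 7, 5.5, -1, 0, 0, -0.2225, 8, 6.3, -1, 0, 0, -0.2225, 8.98, 7.04, -1, 0, 0, -0.2225, 8.98, 7.04, -1, 0, 0, -0.2225],
  "grip": 45
}}

```text
time_s: 1.7
eef_pos: [0.663, -0.1794, 0.181]
eef_rot: [-0.0, 0.997, 0.079, 0.0]
wrist_force: [0.5, -0.6, -0.2]
opening: 0.53
grasp_force: 0.0
```

Run:
```python
from h import *
for i in range(2):
    s=cam("scene"); o=ctrl.get_obs(); print(o["eef_pos"].round(4),o["eef_rot"].round(4))
crop(s,140,130,290,230,4,"g1.png")
t=cam("top")
a=cv2.resize(t["hsv"][150:205,255:360],None,fx=8,fy=8); 
m=mask(t,(3,110,60),(16,255,255)); print(m.sum()//255)
```

```text
[ 0.6628 -0.1796  0.1809] [-3.000e-04  9.969e-01  7.890e-02  3.000e-04]
[ 0.6613 -0.1813  0.1808] [-1.000e-04  9.969e-01  7.830e-02 -2.000e-04]
2923
```

Call:
{"api": "move_arm", "payload": {
  "plan": [0, 0, -1, 0, 0, 0, 0, 0, -2, 0, 0, 0, 0, 0, -2.5, 0, 0, 0, 0, 0, -2.8, 0, 0, 0, 0, 0, -3.0, 0, 0, 0, 0, 0, -3.0, 0, 0, 0]
}}

```text
time_s: 2.6
eef_pos: [0.6604, -0.1832, 0.0315]
eef_rot: [0.0, 0.997, 0.077, 0.0]
wrist_force: [0.0, -0.8, -0.4]
opening: 0.527
grasp_force: 0.0
```

Call:
{"api": "move_arm", "payload": {
  "plan": [0, 0, 0, 0, 0, 0, 0, 0, 0, 0, 0, 0, 0, 0, 0, 0, 0, 0, 0, 0, 0, 0, 0, 0, 0, 0, 0, 0, 0, 0, 0, 0, 0, 0, 0, 0],
  "grip": 0
}}

```text
time_s: 3.35
eef_pos: [0.6616, -0.183, 0.0327]
eef_rot: [0.001, 0.997, 0.077, 0.001]
wrist_force: [-1.1, 0.4, 5.1]
opening: 0.131
grasp_force: 59.6
```

Call:
{"api": "move_arm", "payload": {
  "plan": [0, 0, 0.5, 0, 0, 0, 0, 0, 1.2, 0, 0, 0, -1, 0.07, 1.2, 0, 0, 0, -2, 0.15, 1.2, 0, 0, 0, -3, 0.22, 1.2, 0, 0, 0, -3.33, 0.23, 1.2, 0, 0, 0, -3.33, 0.23, 1.2, 0, 0, 0, -3.33, 0.23, 1.2, 0, 0, 0, -3.33, 0.23, 1.2, 0, 0, 0, -3.33, 0.23, 1.2, 0, 0, 0]
}}

```text
time_s: 4.6
eef_pos: [0.4946, -0.1712, 0.0912]
eef_rot: [-0.0, 0.997, 0.077, 0.0]
wrist_force: [0.0, 0.4, -1.9]
opening: 0.129
grasp_force: 58.6
```

Run:
```python
from h import *
t=cam("top"); s=cam("scene"); o=ctrl.get_obs(); print(o["eef_pos"].round(4),o["eef_rot"].round(4),o["opening"])
a=[cv2.resize(c["pixels"][y0:y1,x0:x1,::-1],(600,300),interpolation=cv2.INTER_CUBIC) for c,x0,y0,x1,y1 in((t,240,190,370,255),(s,170,110,320,185))]
cv2.imwrite("pics/lift.png",np.vstack(a))
```

```text
[ 0.4943 -0.1711  0.0911] [-1.00e-04  9.97e-01  7.72e-02 -1.00e-04] 0.1316140037381203
```

View pics/lift.png

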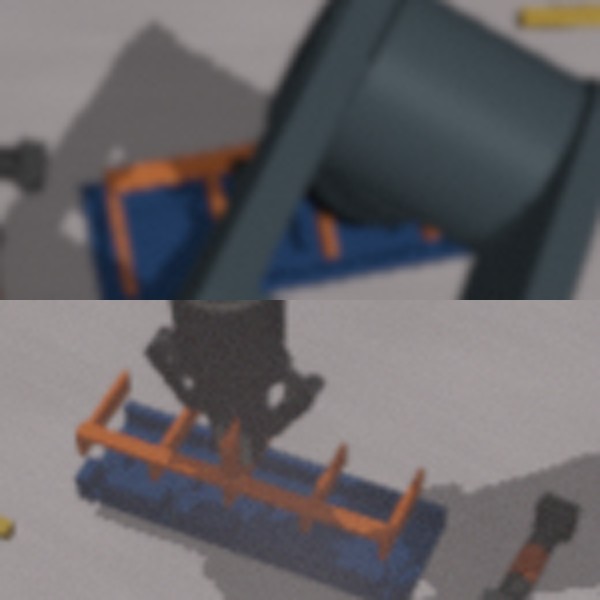

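Comb hangs level over the tray, blade tips in the scene half at (125,373), (340,447) and (418,470), and in the top half the +y blade runs from (110,185) to (130,290). The tray's rail corner is at (80,480) and its wall corners at (130,403) and (445,510).

Run:
```python
from h import *
t=cam("top"); s=cam("scene")
f=lambda p:(np.array(p,float)-[0,300])/4+[170,110]-.4
def loc(W,x,y,yaw): d=W[:,:2]-[x,y]; c,n=np.cos(yaw),np.sin(yaw); return np.c_[d@[c,n],d@[-n,c]]*1000
yaw=np.radians(8.8)
# sub-pixel masks at 6x in the scene view
def pts(c,box,lo,hi,k=6):
    x0,y0,x1,y1=box; m=cv2.inRange(cv2.resize(c["hsv"][y0:y1,x0:x1],None,fx=k,fy=k),lo,hi)
    return [(b.reshape(-1,2)+.5)/k-.5+[x0,y0] for b in blobs(m,300)]
O=np.vstack(pts(s,(170,110,280,185),(3,110,60),(18,255,255)))
L=loc(onz(s,O,.0796),.4938,-.1709,yaw)
print("scene comb hull y-range",L.min(0).round(1),L.max(0).round(1))
for y in(-124,-62,62,124):
    k=L[abs(L[:,1]-y)<12]; k=k[k[:,0]<-30]
    if len(k):print(" blade",y,"tip x",k[:,0].min().round(1),"y range near tip",k[:,1].min().round(1),k[:,1].max().round(1))
O=np.vstack(pts(t,(255,215,275,253),(3,90,60),(18,255,255)))
L=loc(onz(t,O,.0796),.4938,-.1709,yaw); k=L[(L[:,0]<5)]
print("top +y blade y",k[:,1].min().round(1),k[:,1].max().round(1),"tip",k[:,0].min().round(1), "line",np.polyfit(k[:,0],k[:,1],1).round(3))
B=np.vstack(pts(s,(170,110,320,190),(100,60,25),(130,255,255)))
for z in(.024,0): 
    L=loc(onz(s,B,z),.474,-.174,yaw); print("tray z",z,L.min(0).round(1),L.max(0).round(1))
```

```text
scene comb hull y-range [ -39.5 -129.7] [ 38.  127.4]
 blade -124 tip x -39.5 y range near tip -126.4 -118.8
 blade 124 tip x -35.9 y range near tip 122.5 125.2
top +y blade y 119.0 125.7 tip -47.2 line [-1.70000e-02  1.22115e+02]
tray z 0.024 [ -38.3 -138.1] [ 50.1 142.1]
tray z 0 [ -56.4 -151.1] [ 34.3 136.5]
```

Run:
```python
from h import *
t=cam("top"); s=cam("scene")
T=lambda p:np.array(p,float)/5+[250,150]-.4
S=lambda p:np.array(p,float)/5+[140,130]-.4
print(two(t,T([[525,460],[65,548],[493,163],[395,183],[97,240],[473,46],[75,122]]),s,S([[312,28],[706,160],[137,222],[222,257],[507,357],[73,308],[460,455]])).round(4))
crop(t,245,195,295,270,8,"a.png"); crop(s,165,105,290,195,6,"b.png")
```

```text
[[ 0.4532 -0.3184  0.0187  0.0008]
 [ 0.4098 -0.0448  0.02    0.0014]
 [ 0.6343 -0.3152  0.0134  0.0029]
 [ 0.6245 -0.2559  0.0096  0.0045]
 [ 0.5926 -0.0704  0.0132  0.0019]
 [ 0.7063 -0.3052  0.0181  0.0008]
 [ 0.664  -0.0569  0.0181  0.0031]]
```

View pics/b.png

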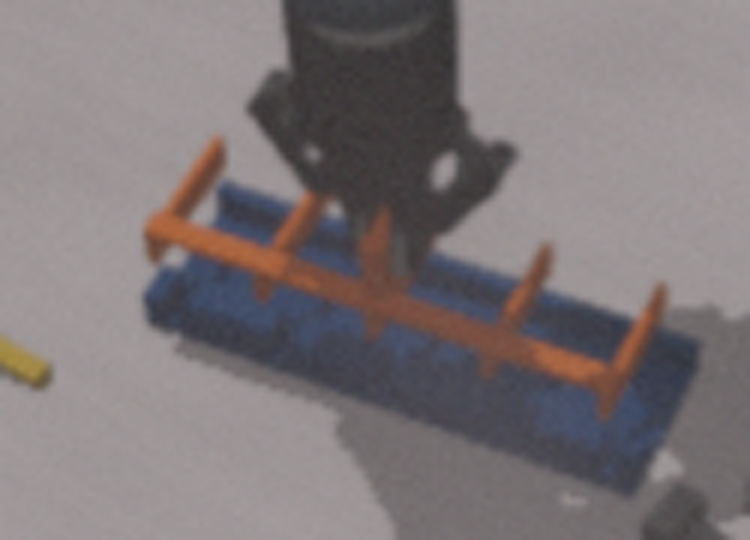

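View pics/a.png

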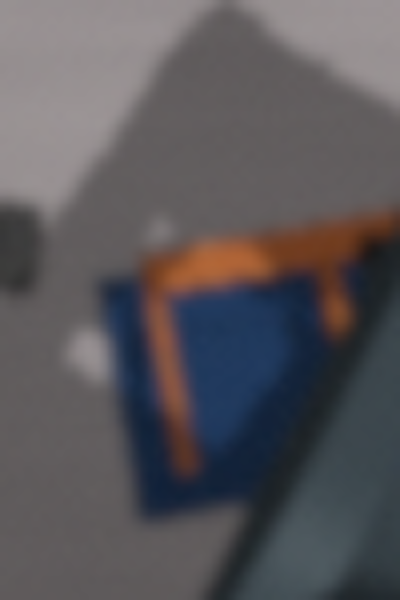

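Scene crop: all five blades visible above the tray. The five blades sit slightly inside the tray ends. In the top crop the +y blade tip is at (187,475), its root at (160,290), and the tray's +y corners are at (103,283) and (145,518).

Run:
```python
from h import *
t=cam("top"); s=cam("scene")
A=lambda p:np.array(p,float)/8+[245,195]-.44
k=onz(t,A([[103,283],[145,518]]),.024); tip=onz(t,A([[187,475]]),.072); root=onz(t,A([[160,290]]),.0796)
yaw=np.radians(8.8);ex=np.array([np.cos(yaw),np.sin(yaw)]);ey=np.array([-ex[1],ex[0]])
print("corners",k.round(4).tolist(),"tip",tip.round(4))
for p in(tip,root):
    d=(p[0]-k[1])[:2]; print("tray x",round((-.045+d@ex)*1e3,1)," y",round((.14+d@ey)*1e3,1))
d=(k[0]-k[1])[:2];print("edge",d@ex,d@ey)
# scene: blade tops vs tray, y offsets only: tray ends, outer blades
B=lambda p:np.array(p,float)/6+[165,105]-.42
tr=onz(s,B([[222,183],[700,345],[150,295],[632,492]]),[.024,.024,.024,0]) if 0 else np.vstack([onz(s,B([q]),z) for q,z in(([222,183],.024),([700,345],.024),([632,492],0))])
c=np.vstack([onz(s,B([q]),.0796) for q in([219,140],[548,243],[660,285])])
m=(tr[0]+tr[1])/2
for p in c: print("scene blade y",((p-m)[:2]@ey*1e3).round(1),"x from wall",((p-m)[:2]@ex*1e3-45).round(1))
for p in tr: print("tray y",((p-m)[:2]@ey*1e3).round(1))
```

```text
corners [[0.4948, -0.0314, 0.024], [0.4093, -0.0443, 0.024]] tip [[ 0.4244 -0.0579  0.072 ]]
tray x -32.2  y 124.3
tray x 32.1  y 122.0
edge 0.08644708408723727 -0.0003921035106549358
scene blade y -124.8 x from wall -28.4
scene blade y 59.4 x from wall -32.7
scene blade y 120.6 x from wall -30.2
tray y -139.2
tray y 139.2
tray y 136.9
```

Call:
{"api": "move_arm", "payload": {
  "plan": [0, 0.02, -0.3, 0, 0, 0, 0, 0.02, -0.55, 0, 0, 0, 0, 0.02, -0.62, 0, 0, 0, 0, 0.02, -0.66, 0, 0, 0, 0, 0.02, -0.7, 0, 0, 0, 0, 0.02, -0.74, 0, 0, 0, 0, 0.02, -0.78, 0, 0, 0, 0, 0.02, -0.78, 0, 0, 0]
}}

```text
time_s: 6.0
eef_pos: [0.494, -0.1701, 0.0522]
eef_rot: [-0.0, 0.997, 0.077, -0.0]
wrist_force: [0.6, 0.2, -0.7]
opening: 0.129
grasp_force: 58.5
```

Call:
{"api": "move_arm", "payload": {
  "plan": [0, 0, -0.08, 0, 0, 0, 0, 0, -0.16, 0, 0, 0, 0, 0, -0.22, 0, 0, 0, 0, 0, -0.27, 0, 0, 0, 0, 0, -0.27, 0, 0, 0]
}}

```text
time_s: 6.62
eef_pos: [0.4941, -0.1702, 0.0388]
eef_rot: [0.0, 0.997, 0.077, 0.0]
wrist_force: [0.1, 0.2, -1.9]
opening: 0.132
grasp_force: 58.6
```

Call:
{"api": "move_arm", "payload": {
  "plan": [0, 0, 0, 0, 0, 0, 0, 0, 0, 0, 0, 0, 0, 0, 0, 0, 0, 0, 0, 0, 0, 0, 0, 0, 0, 0, 0.8, 0, 0, 0, 0, 0, 2, 0, 0, 0, -0.5, -1, 2.5, 0, 0, 0, -1, -2, 2.5, 0, 0, 0, -1.5, -3, 2.5, 0, 0, 0, -1.5, -4, 2.5, 0, 0, 0],
  "grip": 35
}}

```text
time_s: 7.88
eef_pos: [0.4176, -0.3716, 0.1641]
eef_rot: [0.0, 0.997, 0.076, -0.0]
wrist_force: [1.3, 0.6, 0.9]
opening: 0.413
grasp_force: 0.0
```

Run:
```python
from h import *
t=cam("top"); s=cam("scene"); o=ctrl.get_obs(); print(o["eef_pos"].round(4),o["q"].round(2))
a=cv2.resize(t["pixels"][165:210,125:225,::-1],(800,360),interpolation=cv2.INTER_CUBIC)
b=cv2.resize(s["pixels"][130:190,170:290,::-1],(480,240),interpolation=cv2.INTER_CUBIC)
b2=cv2.resize(s["pixels"][205:265,280:360,::-1],(320,240),interpolation=cv2.INTER_CUBIC)
cv2.imwrite("pics/bar.png",np.vstack([a,np.hstack([b,b2])]))
```

```text
[ 0.4183 -0.3751  0.1643] [-0.94  0.22  1.7  -0.    1.22  0.48]
```

View pics/bar.png

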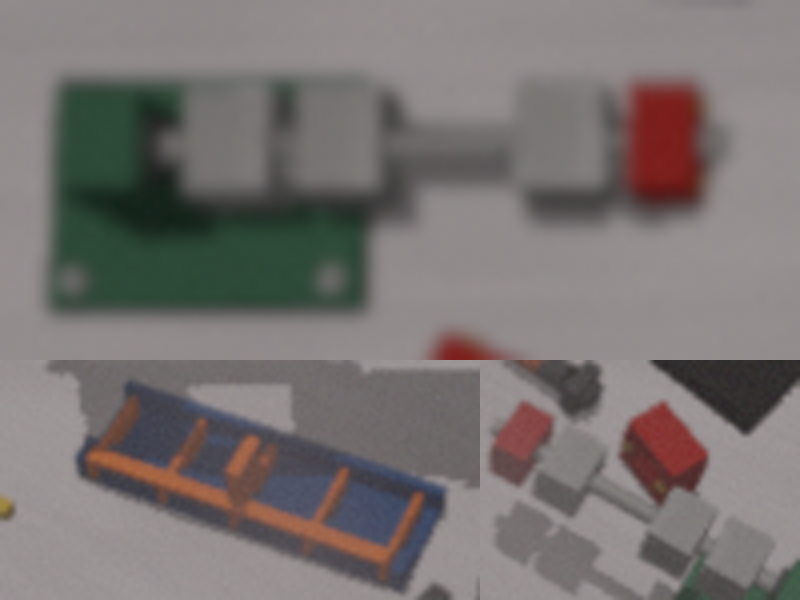

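Comb is seated with all five blades in their slots. On the bar, top-view crop, the tops are at A (226,135), B (339,135), C (562,136) and the collar (667,136), with the bar end at (722,140).

Run:
```python
from h import *
t=cam("top"); s=cam("scene"); o=ctrl.get_obs(); print(o["eef_pos"].round(4),o["eef_rot"].round(3))
A=lambda p:np.array(p,float)/8+[125,165]-.44
W=onz(t,A([[226,135],[339,135],[562,136],[667,136]]),.116); print(W.round(4).tolist())
print("bar end",onz(t,A([[722,141]]),.1).round(4),"post top",onz(t,A([[100,135]]),.116).round(4))
d=W[3]-W[0]; print("bar yaw deg",np.degrees(np.arctan2(d[0],-d[1])))
# foot corners z=.012
print("foot",onz(t,A([[58,80],[368,80],[368,308],[50,308]]),.012).round(4).tolist())
# comb & dish
m=mask(t,(0,0,0),(180,255,40))[225:285,160:215]; b=blobs(m,200)[0]; r=cv2.minAreaRect(b); print("dish",r,onz(t,[np.array(r[0])+[160,225]],.022).round(4))
a=cv2.resize(t["pixels"][195:265,245:365,::-1],None,fx=6,fy=6,interpolation=cv2.INTER_CUBIC); cv2.imwrite("pics/home.png",a)
```

```text
[ 0.4186 -0.3706  0.1635] [-0.     0.997  0.076 -0.   ]
[[0.6295, 0.2537, 0.116], [0.6285, 0.2152, 0.116], [0.6262, 0.1389, 0.116], [0.6253, 0.1029, 0.116]]
bar end [[0.6263 0.0856 0.1   ]] post top [[0.6305 0.2965 0.116 ]]
bar yaw deg -1.569688070569861
foot [[0.6743, 0.3462, 0.012], [0.6714, 0.229, 0.012], [0.5834, 0.2277, 0.012], [0.5866, 0.3463, 0.012]]
dish ((25.653846740722656, 29.230770111083984), (28.829072952270508, 29.221303939819336), 11.309932708740234) [[0.4303 0.1796 0.022 ]]
```

Call:
{"api": "move_arm", "payload": {
  "plan": [0.4, 1, 0.5, 0, 0, 0.15, 0.9, 2.1, 0.53, 0, 0, 0.3, 1.4, 3.2, 0.53, 0, 0, 0.45, 1.9, 4.3, 0.53, 0, 0, 0.6, 2.4, 5.4, 0.53, 0, 0, 0.75, 2.9, 6.5, 0.53, 0, 0, 0.9, 3.4, 7.6, 0.53, 0, 0, 1.05, 3.8, 8.6, 0.53, 0, 0, 1.2, 4.12, 9.45, 0.53, 0, 0, 1.393, 4.12, 9.45, 0.53, 0, 0, 1.393],
  "grip": 62
}}

```text
time_s: 9.32
eef_pos: [0.6243, 0.107, 0.1899]
eef_rot: [-0.001, 0.713, 0.701, 0.0]
wrist_force: [-0.1, 0.3, -0.2]
opening: 0.727
grasp_force: 0.0
```

Run:
```python
from h import *
for i in range(3): s=cam("scene")
o=ctrl.get_obs(); print(o["eef_pos"].round(4),o["eef_rot"].round(4),o["q"].round(2),o["opening"])
```

```text
[0.6241 0.1026 0.19  ] [-3.000e-04  7.155e-01  6.986e-01 -5.000e-04] [-0.02  0.34  1.49 -0.    1.31 -0.  ] 0.7284410279753156
```

Call:
{"api": "move_arm", "payload": {
  "plan": [0.02, 0, -0.7, 0, 0, 0, 0.02, 0, -1.3, 0, 0, 0, 0.02, 0, -1.7, 0, 0, 0, 0.02, 0, -2.0, 0, 0, 0, 0.02, 0, -2.0, 0, 0, 0]
}}

```text
time_s: 10.1
eef_pos: [0.6254, 0.1019, 0.0894]
eef_rot: [-0.001, 0.716, 0.698, -0.001]
wrist_force: [0.4, -0.4, 0.8]
opening: 0.724
grasp_force: 0.0
```

Call:
{"api": "move_arm", "payload": {
  "plan": [0, 0, 0, 0, 0, 0, 0, 0, 0, 0, 0, 0, 0, 0, 0, 0, 0, 0, 0, 0, 0, 0, 0, 0, 0, 0, 0, 0, 0, 0],
  "grip": 0
}}

```text
time_s: 10.72
eef_pos: [0.6272, 0.1023, 0.0918]
eef_rot: [0.001, 0.715, 0.699, 0.001]
wrist_force: [-0.8, -0.3, 5.4]
opening: 0.432
grasp_force: 59.7
```

Call:
{"api": "move_arm", "payload": {
  "plan": [0, 0, 0.05, 0, 0, 0, 0, -0.1, 0.05, 0, 0, 0, -0.01, -0.3, 0.05, 0, 0, 0, -0.01, -0.5, 0.05, 0, 0, 0, -0.02, -0.8, 0.05, 0, 0, 0, -0.03, -1.1, 0.05, 0, 0, 0, -0.03, -1.4, 0.05, 0, 0, 0, -0.03, -1.4, 0.05, 0, 0, 0]
}}

```text
time_s: 11.72
eef_pos: [0.6247, 0.0307, 0.0929]
eef_rot: [0.0, 0.716, 0.698, 0.0]
wrist_force: [0.0, 0.4, -2.1]
opening: 0.429
grasp_force: 60.1
```

Call:
{"api": "move_arm", "payload": {
  "plan": [-0.9, 0, 0.4, 0, 0, 0, -1.9, 0.4, 0.4, 0, 0, 0, -2.7, 1.2, 0.4, 0, 0, 0, -3.4, 2.1, 0.4, 0, 0, 0, -3.89, 2.99, 0.4, 0, 0, 0, -3.89, 2.99, 0.4, 0, 0, 0, -3.89, 2.99, -0.4, 0, 0, 0, -3.89, 2.99, -1.0, 0, 0, 0, -3.89, 2.99, -1.3, 0, 0, 0, -3.89, 2.99, -1.3, 0, 0, 0]
}}

```text
time_s: 12.98
eef_pos: [0.4298, 0.1814, 0.0272]
eef_rot: [-0.001, 0.716, 0.699, -0.001]
wrist_force: [0.7, -0.3, -1.1]
opening: 0.435
grasp_force: 60.6
```

Call:
{"api": "move_arm", "payload": {
  "plan": [0, 0, 0, 0, 0, 0, 0, 0, 0, 0, 0, 0, 0, 0, 0, 0, 0, 0, 0, 0, 0.3, 0, 0, 0, 0, 0, 1.4, 0, 0, 0, 0, 0, 2.6, 0, 0, 0, 0, 0, 3.2, 0, 0, 0, 0, 0, 3.2, 0, 0, 0, 0, 0, 3.2, 0, 0, 0],
  "grip": 48
}}

```text
time_s: 14.1
eef_pos: [0.4295, 0.1818, 0.1876]
eef_rot: [-0.0, 0.715, 0.699, -0.0]
wrist_force: [0.8, 0.0, -0.2]
opening: 0.563
grasp_force: 0.0
```

Run:
```python
from h import *
t=cam("top"); s=cam("scene"); o=ctrl.get_obs(); print(o["eef_pos"].round(4),o["eef_rot"].round(4),o["opening"])
a=cv2.resize(t["pixels"][165:210,125:225,::-1],(800,360),interpolation=cv2.INTER_CUBIC)
b=cv2.resize(s["pixels"][130:190,170:290,::-1],(440,220),interpolation=cv2.INTER_CUBIC)
b2=cv2.resize(s["pixels"][175:270,275:405,::-1],(360,220),interpolation=cv2.INTER_CUBIC)
cv2.imwrite("pics/after.png",np.vstack([a,np.hstack([b,b2])]))
```

```text
[0.429  0.1817 0.1865] [-0.0008  0.7154  0.6987 -0.0011] 0.5624633487594013
```

View pics/after.png

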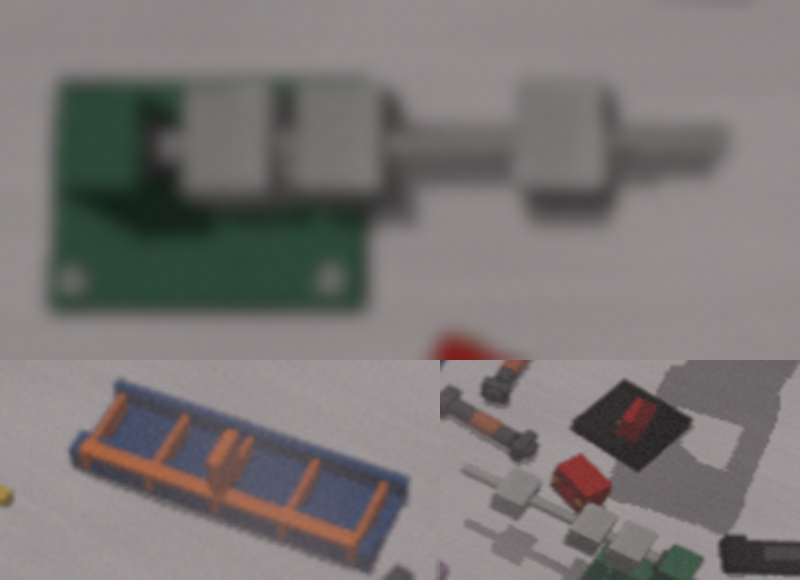

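Collar lies in the dish at about (635,420) in the lower right. Comb is still home, and the three spacers are unmoved on the bar at (226,135), (339,135) and (562,136).

Call:
{"api": "move_arm", "payload": {
  "plan": [1, -0.2, 0, 0, 0, 0, 2, -0.4, 0, 0, 0, 0, 3, -0.6, 0, 0, 0, 0, 3.94, -0.86, 0, 0, 0, 0, 3.94, -0.86, 0, 0, 0, 0, 3.94, -0.86, -0.8, 0, 0, 0, 3.94, -0.86, -1.4, 0, 0, 0, 3.94, -0.86, -1.7, 0, 0, 0, 3.94, -0.86, -1.9, 0, 0, 0, 3.94, -0.86, -1.9, 0, 0, 0],
  "grip": 62
}}

```text
time_s: 15.45
eef_pos: [0.6269, 0.139, 0.0926]
eef_rot: [-0.0, 0.715, 0.699, -0.0]
wrist_force: [-0.4, -0.2, 0.5]
opening: 0.726
grasp_force: 0.0
```

Call:
{"api": "move_arm", "payload": {
  "plan": [0, 0, 0, 0, 0, 0, 0, 0, 0, 0, 0, 0, 0, 0, 0, 0, 0, 0, 0, 0, 0, 0, 0, 0, 0, 0, 0, 0, 0, 0],
  "grip": 0
}}

```text
time_s: 16.08
eef_pos: [0.6284, 0.1388, 0.0944]
eef_rot: [0.001, 0.715, 0.699, 0.001]
wrist_force: [0.7, -0.8, 5.6]
opening: 0.432
grasp_force: 61.9
```

Call:
{"api": "move_arm", "payload": {
  "plan": [0, 0, 0.05, 0, 0, 0, 0, -0.1, 0.05, 0, 0, 0, -0.01, -0.4, 0.05, 0, 0, 0, -0.02, -0.8, 0.05, 0, 0, 0, -0.03, -1.2, 0.05, 0, 0, 0, -0.04, -1.6, 0.05, 0, 0, 0, -0.05, -2, 0.05, 0, 0, 0, -0.05, -2.2, 0.05, 0, 0, 0, -0.05, -2.2, 0.05, 0, 0, 0]
}}

```text
time_s: 17.2
eef_pos: [0.6247, 0.0279, 0.0953]
eef_rot: [0.0, 0.716, 0.698, 0.0]
wrist_force: [-0.3, -0.7, -1.9]
opening: 0.428
grasp_force: 61.1
```

Call:
{"api": "move_arm", "payload": {
  "plan": [-0.3, -0.2, 0.5, 0, 0, -0.15, -0.7, -0.4, 0.6, 0, 0, -0.32, -1.1, -0.7, 0.6, 0, 0, -0.49, -1.6, -0.9, 0.6, 0, 0, -0.66, -2.0, -1.2, 0.6, 0, 0, -0.83, -2.5, -1.5, 0.6, 0, 0, -1.0, -3, -1.8, 0.6, 0, 0, -1.17, -3.57, -2.24, 0.6, 0, 0, -1.34, -3.57, -2.24, 0.6, 0, 0, -1.393, -3.57, -2.24, 0.6, 0, 0, -1.393]
}}

```text
time_s: 18.45
eef_pos: [0.4463, -0.0829, 0.1256]
eef_rot: [0.0, 0.997, 0.077, 0.0]
wrist_force: [0.0, 0.5, -2.6]
opening: 0.43
grasp_force: 61.4
```

Run:
```python
from h import *
for i in range(3): s=cam("scene")
t=cam("top")
o=ctrl.get_obs(); print(o["eef_pos"].round(4),o["eef_rot"].round(4),o["opening"],o["grasp_force"])
b=cv2.resize(s["pixels"][100:200,170:310,::-1],(560,400),interpolation=cv2.INTER_CUBIC)
cv2.imwrite("pics/p1.png",b)
```

```text
[ 0.4464 -0.0827  0.1253] [-0.00e+00  9.97e-01  7.80e-02  1.00e-04] 0.4290899859214024 61.39083981513977
```

View pics/p1.png

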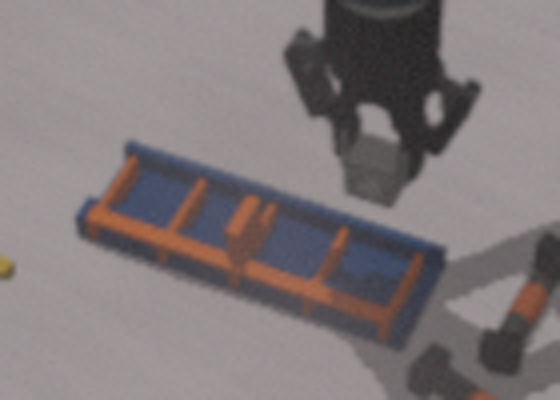

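Spacer held level above bay 4, the comb is undisturbed.

Call:
{"api": "move_arm", "payload": {
  "plan": [0, -0.03, -0.8, 0, 0, 0, 0, -0.03, -1.4, 0, 0, 0, 0, -0.03, -1.7, 0, 0, 0, 0, -0.03, -1.9, 0, 0, 0, 0, -0.03, -1.9, 0, 0, 0]
}}

```text
time_s: 19.27
eef_pos: [0.4462, -0.0846, 0.0302]
eef_rot: [-0.0, 0.997, 0.077, -0.0]
wrist_force: [0.5, -0.7, -1.7]
opening: 0.429
grasp_force: 61.3
```

Call:
{"api": "move_arm", "payload": {
  "plan": [0, 0, 0, 0, 0, 0, 0, 0, 0, 0, 0, 0, 0, 0, 0, 0, 0, 0, 0, 0, 0.2, 0, 0, 0, 0, 0, 1.2, 0, 0, 0, 0, 0, 2.4, 0, 0, 0, 0, 0, 3.0, 0, 0, 0, 0, 0, 3.0, 0, 0, 0],
  "grip": 45
}}

```text
time_s: 20.27
eef_pos: [0.4481, -0.0856, 0.1839]
eef_rot: [0.002, 0.997, 0.077, 0.003]
wrist_force: [0.3, -0.3, -0.6]
opening: 0.525
grasp_force: 0.0
```

Call:
{"api": "move_arm", "payload": {
  "plan": [0.3, 0.5, 0, 0, 0, 0.15, 0.7, 1.1, 0, 0, 0, 0.31, 1.1, 1.7, 0, 0, 0, 0.47, 1.5, 2.4, 0, 0, 0, 0.63, 1.9, 3.1, 0, 0, 0, 0.79, 2.3, 3.8, 0, 0, 0, 0.95, 2.8, 4.5, 0, 0, 0, 1.11, 3.2, 5.3, 0, 0, 0, 1.27, 3.65, 6, 0, 0, 0, 1.393, 3.65, 6, 0, 0, 0, 1.393],
  "grip": 62
}}

```text
time_s: 21.52
eef_pos: [0.6282, 0.2175, 0.1782]
eef_rot: [-0.001, 0.714, 0.7, -0.001]
wrist_force: [-1.0, -1.5, -0.4]
opening: 0.725
grasp_force: 0.0
```

Run:
```python
from h import *
for i in range(3): s=cam("scene")
t=cam("top")
o=ctrl.get_obs(); print(o["eef_pos"].round(4),o["eef_rot"].round(4),o["opening"])
a=cv2.resize(t["pixels"][165:265,125:365,::-1],(768,320),interpolation=cv2.INTER_CUBIC)
b=cv2.resize(s["pixels"][130:190,170:290,::-1],(448,224),interpolation=cv2.INTER_CUBIC)
b2=cv2.resize(s["pixels"][205:275,280:380,::-1],(320,224),interpolation=cv2.INTER_CUBIC)
cv2.imwrite("pics/p2.png",np.vstack([a,np.hstack([b,b2])]))
```

```text
[0.6277 0.2143 0.1794] [-4.000e-04  7.160e-01  6.981e-01 -9.000e-04] 0.7275357424368608
```

View pics/p2.png

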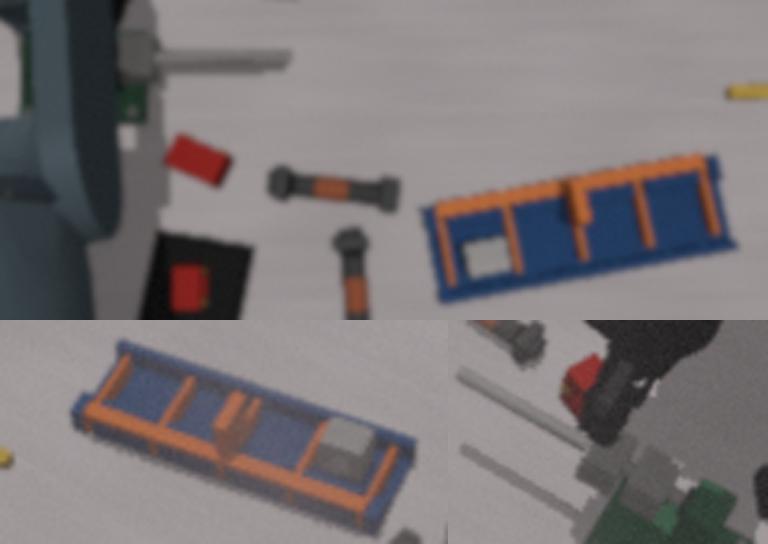

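Spacer 1 is flat in bay 4, at (487,257) in the top view. The near spacer B's free end on the bar at (155,55) is unchanged, and the collar is still in the dish.

Call:
{"api": "move_arm", "payload": {
  "plan": [0.01, 0.01, -0.7, 0, 0, 0, 0.01, 0.01, -1.2, 0, 0, 0, 0.01, 0.01, -1.55, 0, 0, 0, 0.01, 0.01, -1.74, 0, 0, 0, 0.01, 0.01, -1.74, 0, 0, 0]
}}

```text
time_s: 22.35
eef_pos: [0.6289, 0.2155, 0.093]
eef_rot: [-0.0, 0.716, 0.699, -0.0]
wrist_force: [0.5, 0.1, 0.0]
opening: 0.728
grasp_force: 0.0
```

Call:
{"api": "move_arm", "payload": {
  "plan": [0, 0, 0, 0, 0, 0, 0, 0, 0, 0, 0, 0, 0, 0, 0, 0, 0, 0, 0, 0, 0, 0, 0, 0, 0, 0, 0, 0, 0, 0],
  "grip": 0
}}

```text
time_s: 22.98
eef_pos: [0.63, 0.216, 0.0948]
eef_rot: [0.001, 0.715, 0.699, 0.001]
wrist_force: [-1.2, -0.6, 6.6]
opening: 0.429
grasp_force: 60.7
```

Call:
{"api": "move_arm", "payload": {
  "plan": [0, 0, 0.05, 0, 0, 0, 0, -0.1, 0.05, 0, 0, 0, -0.01, -0.5, 0.05, 0, 0, 0, -0.03, -1, 0.05, 0, 0, 0, -0.04, -1.5, 0.05, 0, 0, 0, -0.05, -2, 0.05, 0, 0, 0, -0.06, -2.5, 0.05, 0, 0, 0, -0.08, -3, 0.05, 0, 0, 0, -0.09, -3.6, 0.05, 0, 0, 0, -0.09, -3.6, 0.05, 0, 0, 0]
}}

```text
time_s: 24.22
eef_pos: [0.6241, 0.0325, 0.0954]
eef_rot: [-0.0, 0.717, 0.697, -0.0]
wrist_force: [0.1, -0.7, -1.1]
opening: 0.428
grasp_force: 60.2
```

Call:
{"api": "move_arm", "payload": {
  "plan": [-0.3, -0.6, 0.5, 0, 0, -0.15, -0.6, -1.2, 0.6, 0, 0, -0.31, -1, -1.9, 0.6, 0, 0, -0.47, -1.3, -2.6, 0.6, 0, 0, -0.63, -1.6, -3.3, 0.6, 0, 0, -0.79, -2, -4, 0.6, 0, 0, -0.95, -2.4, -4.7, 0.6, 0, 0, -1.11, -2.7, -5.4, 0.6, 0, 0, -1.27, -3, -6.04, 0.6, 0, 0, -1.4, -3, -6.04, 0.6, 0, 0, -1.4]
}}

```text
time_s: 25.48
eef_pos: [0.4735, -0.2681, 0.1257]
eef_rot: [0.0, 0.997, 0.072, -0.0]
wrist_force: [-0.2, 0.2, -1.2]
opening: 0.434
grasp_force: 60.7
```

Call:
{"api": "move_arm", "payload": {
  "plan": [0, 0, 0, 0, 0, 0, 0, 0, 0, 0, 0, 0, 0, 0, 0, 0, 0, 0, 0, 0, 0, 0, 0, 0]
}}

```text
time_s: 25.98
eef_pos: [0.4748, -0.2656, 0.1258]
eef_rot: [-0.0, 0.997, 0.074, 0.0]
wrist_force: [-0.2, -0.8, -2.7]
opening: 0.431
grasp_force: 60.7
```

Call:
{"api": "move_arm", "payload": {
  "plan": [0, -0.04, -0.8, 0, 0, 0, 0, -0.04, -1.4, 0, 0, 0, 0, -0.04, -1.7, 0, 0, 0, 0, -0.04, -1.91, 0, 0, 0, 0, -0.04, -1.91, 0, 0, 0]
}}

```text
time_s: 26.6
eef_pos: [0.4747, -0.2681, 0.0302]
eef_rot: [-0.0, 0.997, 0.074, -0.0]
wrist_force: [-0.2, -0.8, -1.4]
opening: 0.433
grasp_force: 60.8
```

Call:
{"api": "move_arm", "payload": {
  "plan": [0, 0, 0, 0, 0, 0, 0, 0, 0, 0, 0, 0, 0, 0, 0, 0, 0, 0, 0, 0, 0.2, 0, 0, 0, 0, 0, 1.2, 0, 0, 0, 0, 0, 2.4, 0, 0, 0, 0, 0, 3.0, 0, 0, 0, 0, 0, 3.0, 0, 0, 0],
  "grip": 45
}}

```text
time_s: 27.6
eef_pos: [0.4763, -0.2696, 0.1844]
eef_rot: [0.003, 0.997, 0.074, 0.003]
wrist_force: [0.4, 0.4, 0.1]
opening: 0.529
grasp_force: 0.0
```

Run:
```python
from h import *
t=cam("top");s=cam("scene"); o=ctrl.get_obs(); print(o["eef_pos"].round(4))
a=cv2.resize(t["pixels"][165:265,125:365,::-1],(768,320),interpolation=cv2.INTER_CUBIC)
b=cv2.resize(s["pixels"][130:190,170:290,::-1],(448,224),interpolation=cv2.INTER_CUBIC)
b2=cv2.resize(s["pixels"][205:275,280:380,::-1],(320,224),interpolation=cv2.INTER_CUBIC)
cv2.imwrite("pics/p3.png",np.vstack([a,np.hstack([b,b2])]))
```

```text
[ 0.4744 -0.268   0.1803]
```

View pics/p3.png

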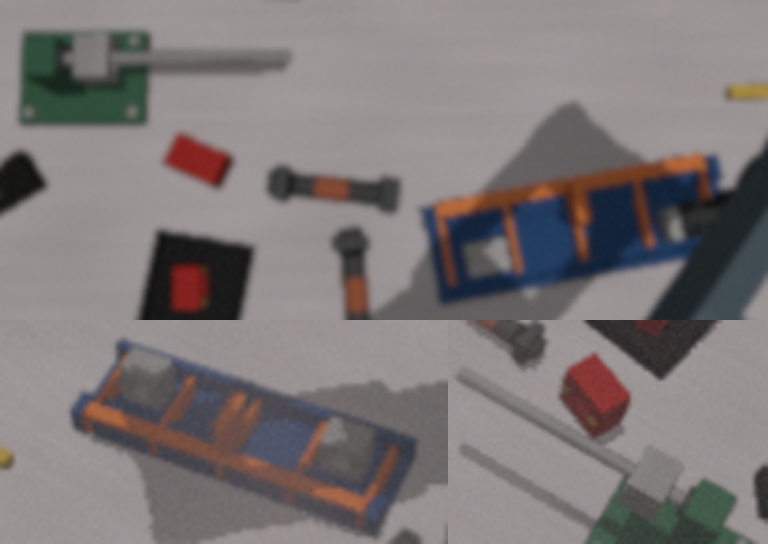

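Spacer 2 is in bay 1, at (148,378) in the scene view, and the other parts are in place. Last spacer A is at (91,55) in the top view, unmoved.

Call:
{"api": "move_arm", "payload": {
  "plan": [0.3, 1.1, 0, 0, 0, 0.15, 0.6, 2.2, 0, 0, 0, 0.3, 0.9, 3.3, 0, 0, 0, 0.45, 1.2, 4.4, 0, 0, 0, 0.6, 1.6, 5.5, 0, 0, 0, 0.75, 1.9, 6.6, 0, 0, 0, 0.9, 2.2, 7.7, 0, 0, 0, 1.05, 2.6, 8.8, 0, 0, 0, 1.2, 2.9, 9.8, 0, 0, 0, 1.36, 3.1, 10.43, 0, 0, 0, 1.398],
  "grip": 62
}}

```text
time_s: 28.95
eef_pos: [0.6284, 0.2557, 0.1775]
eef_rot: [-0.001, 0.715, 0.7, -0.002]
wrist_force: [0.1, -0.3, -0.4]
opening: 0.725
grasp_force: 0.0
```

Call:
{"api": "move_arm", "payload": {
  "plan": [0, 0, 0, 0, 0, 0, 0, 0, 0, 0, 0, 0, 0, 0, 0, 0, 0, 0, 0, 0, 0, 0, 0, 0]
}}

```text
time_s: 29.45
eef_pos: [0.6296, 0.2522, 0.1804]
eef_rot: [0.0, 0.717, 0.697, -0.0]
wrist_force: [0.3, -0.2, -1.2]
opening: 0.724
grasp_force: 0.0
```

Call:
{"api": "move_arm", "payload": {
  "plan": [0, 0.02, -0.7, 0, 0, 0, 0, 0.02, -1.2, 0, 0, 0, 0, 0.02, -1.55, 0, 0, 0, 0, 0.02, -1.75, 0, 0, 0, 0, 0.02, -1.75, 0, 0, 0]
}}

```text
time_s: 30.08
eef_pos: [0.6295, 0.2541, 0.0924]
eef_rot: [-0.0, 0.716, 0.698, -0.0]
wrist_force: [0.6, 0.2, 0.2]
opening: 0.731
grasp_force: 0.0
```

Call:
{"api": "move_arm", "payload": {
  "plan": [0, 0, 0, 0, 0, 0, 0, 0, 0, 0, 0, 0, 0, 0, 0, 0, 0, 0, 0, 0, 0, 0, 0, 0, 0, 0, 0, 0, 0, 0],
  "grip": 0
}}

```text
time_s: 30.7
eef_pos: [0.6306, 0.2546, 0.0943]
eef_rot: [0.001, 0.716, 0.698, 0.001]
wrist_force: [0.4, -0.5, 5.7]
opening: 0.43
grasp_force: 60.9
```

Call:
{"api": "move_arm", "payload": {
  "plan": [0, 0, 0.05, 0, 0, 0, 0, -0.1, 0.05, 0, 0, 0, -0.01, -0.5, 0.05, 0, 0, 0, -0.03, -1, 0.05, 0, 0, 0, -0.04, -1.5, 0.05, 0, 0, 0, -0.05, -2, 0.05, 0, 0, 0, -0.06, -2.5, 0.05, 0, 0, 0, -0.08, -3, 0.05, 0, 0, 0, -0.09, -3.6, 0.05, 0, 0, 0, -0.11, -4.3, 0.05, 0, 0, 0]
}}

```text
time_s: 31.95
eef_pos: [0.6233, 0.0373, 0.0949]
eef_rot: [-0.0, 0.716, 0.698, -0.0]
wrist_force: [0.7, 0.1, -2.1]
opening: 0.431
grasp_force: 60.2
```

Call:
{"api": "move_arm", "payload": {
  "plan": [0, 0, 0, 0, 0, 0, 0, 0, 0, 0, 0, 0]
}}

```text
time_s: 32.2
eef_pos: [0.6236, 0.0387, 0.095]
eef_rot: [-0.0, 0.716, 0.698, -0.0]
wrist_force: [-0.6, -0.5, -2.3]
opening: 0.431
grasp_force: 60.3
```

Call:
{"api": "move_arm", "payload": {
  "plan": [-0.3, -0.5, 0.5, 0, 0, -0.15, -0.7, -1, 0.6, 0, 0, -0.31, -1, -1.6, 0.6, 0, 0, -0.47, -1.4, -2.2, 0.6, 0, 0, -0.63, -1.8, -2.8, 0.6, 0, 0, -0.79, -2.2, -3.4, 0.6, 0, 0, -0.95, -2.5, -3.9, 0.6, 0, 0, -1.11, -2.9, -4.4, 0.6, 0, 0, -1.27, -3.21, -4.91, 0.6, 0, 0, -1.398, -3.21, -4.91, 0.6, 0, 0, -1.398]
}}

```text
time_s: 33.45
eef_pos: [0.463, -0.2069, 0.1254]
eef_rot: [0.0, 0.997, 0.073, 0.0]
wrist_force: [-0.3, 0.2, -2.0]
opening: 0.43
grasp_force: 61.0
```

Call:
{"api": "move_arm", "payload": {
  "plan": [0, 0, 0, 0, 0, 0, 0, 0, 0, 0, 0, 0, 0, 0, 0, 0, 0, 0, 0, 0, 0, 0, 0, 0]
}}

```text
time_s: 33.95
eef_pos: [0.4638, -0.2057, 0.1252]
eef_rot: [-0.0, 0.997, 0.074, -0.0]
wrist_force: [-0.1, 0.6, -0.9]
opening: 0.432
grasp_force: 61.0
```

Call:
{"api": "move_arm", "payload": {
  "plan": [-0.02, -0.02, -0.8, 0, 0, 0, -0.02, -0.02, -1.3, 0, 0, 0, -0.02, -0.02, -1.55, 0, 0, 0, -0.02, -0.02, -1.6, 0, 0, 0, -0.02, -0.02, -1.6, 0, 0, 0]
}}

```text
time_s: 34.58
eef_pos: [0.4632, -0.2076, 0.046]
eef_rot: [0.0, 0.997, 0.074, 0.0]
wrist_force: [-0.4, 0.5, -1.8]
opening: 0.432
grasp_force: 61.0
```

Call:
{"api": "move_arm", "payload": {
  "plan": [0, 0, -0.1, 0, 0, 0, 0, 0, -0.2, 0, 0, 0, 0, 0, -0.29, 0, 0, 0, 0, 0, -0.29, 0, 0, 0]
}}

```text
time_s: 35.08
eef_pos: [0.4622, -0.2069, 0.0303]
eef_rot: [-0.0, 0.997, 0.074, -0.0]
wrist_force: [0.8, -0.3, -2.4]
opening: 0.435
grasp_force: 61.0
```

No contact so far, so I'm opening a little and lifting clear.

Call:
{"api": "move_arm", "payload": {
  "plan": [0, 0, 0, 0, 0, 0, 0, 0, 0, 0, 0, 0, 0, 0, 0, 0, 0, 0, 0, 0, 0.2, 0, 0, 0, 0, 0, 1.2, 0, 0, 0, 0, 0, 2.4, 0, 0, 0, -0.8, -1, 3.0, 0, 0, 0, -1, -2, 3.0, 0, 0, 0, -1, -3, 3.0, 0, 0, 0, -1, -4, 3.0, 0, 0, 0],
  "grip": 42
}}

```text
time_s: 36.33
eef_pos: [0.4124, -0.4091, 0.1822]
eef_rot: [0.001, 0.997, 0.073, 0.0]
wrist_force: [1.2, 0.4, 0.3]
opening: 0.491
grasp_force: 0.0
```

Call:
{"api": "move_arm", "payload": {
  "plan": [-0.2, -1, 0, 0, 0, 0, -0.3, -2, 0, 0, 0, 0, -0.3, -2, 0, 0, 0, 0, -0.3, -2, 0, 0, 0, 0]
}}

```text
time_s: 36.83
eef_pos: [0.3975, -0.5066, 0.1809]
eef_rot: [-0.0, 0.997, 0.073, -0.0]
wrist_force: [0.1, 0.1, 0.4]
opening: 0.493
grasp_force: 0.0
```

Run:
```python
from h import *
t=cam("top");s=cam("scene"); o=ctrl.get_obs(); print(o["eef_pos"].round(4),o["opening"],o["time_s"])
a=cv2.resize(t["pixels"][165:270,125:365,::-1],(800,350),interpolation=cv2.INTER_CUBIC)
b=cv2.resize(s["pixels"][130:190,170:290,::-1],(500,250),interpolation=cv2.INTER_CUBIC)
b2=cv2.resize(s["pixels"][185:275,280:388,::-1],(300,250),interpolation=cv2.INTER_CUBIC)
cv2.imwrite("pics/p4.png",np.vstack([a,np.hstack([b,b2])]))
```

```text
[ 0.3979 -0.5059  0.181 ] 0.4928077165726802 36.925
```

View pics/p4.png

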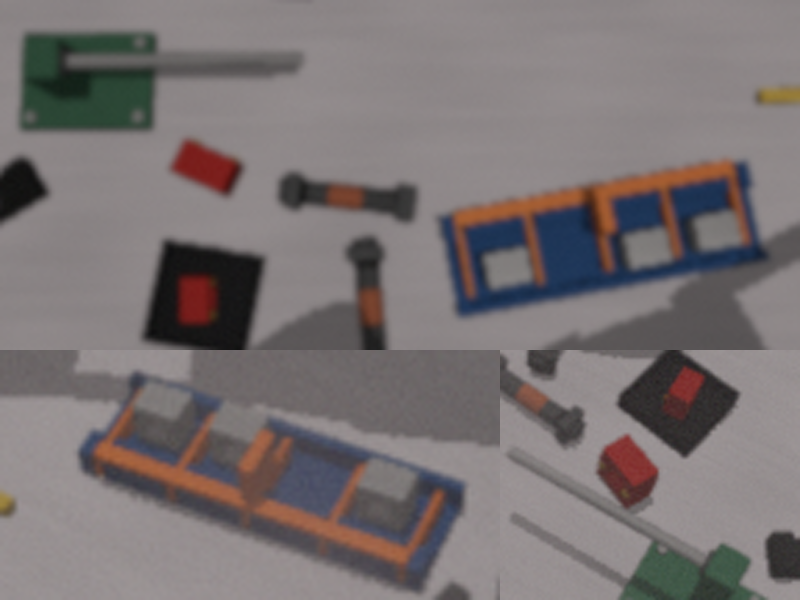

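The bar is empty. One spacer lies flat in each of bays 4, 2 and 1, at (508,268), (648,247) and (717,230). The comb is home, the collar is in the dish at (197,300), and the arm is clear.

```bash
python3 -c "
from bench import ctrl
print(ctrl.hand_in())"
```

```text
the job is handed in; nothing more can be done
None
```

The job is handed in at about 37 s of the 208 s allowed, and no verdict came back. In the last pictures the comb is fully down in the tray, the small red collar is in the dish, and the three spacers that were on the bar lie one to a bay in bays 1, 2 and 4.

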